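Open the spoon box and stow its lid panel in the stand

ROBOT

A 6-joint arm with a two-finger parallel gripper is mounted at the origin on a cart in front of the work surface, level with it; the furniture and walls round the work are solid. World frame = base frame: x ahead of the robot, y to its left, z up, the work surface at z = 0. Lengths are in m, angles in rad, forces in N, time in s.
With the tool pointing down it reaches from about 0.3 to 0.875 m from the base axis. Payload 6.4 kg.
Tool frame: the origin (TCP) lies midway between the tips of the shut fingers; the grasp point (between the pads) lies 19 mm behind it; z points along the fingers, y is the line along which they close (so a half turn about z gives the same grasp; the last joint's range is limited). The gripper opens to 85 mm and grips with 20 to 120 N. Pads are 22 mm wide; open, the fingers measure 114 mm over their backs; the gripper's body (76 mm by 85 mm) begins 54 mm behind the grasp point. The pads swing forward as they close: fully open they stand 13 mm farther back than shut.
Start: joints at [1.017, 0.181, 1.607, -0, 1.354, -0.206], TCP at [0.196, 0.541, 0.209] pointing down, gripper open.
Joint ranges: [-2.99, 2.99], [-0.89, 2.07], [0.3, 2.58], [-1.14, 4.28], [0, 2.63], [-3.12, 3.12]. Speed limits (rad/s): [2.57, 2.57, 3.01, 3.14, 3.14, 3.14].

INTERFACE

Orientations are given as a unit quaternion [w, x, y, z].
In Python, from bench import ctrl gives the robot as it stands.
- The arm moves only by the tool send_rows, never from a script. Its argument "motion" is a list of rows, each a list of 7 numbers: the turn, a rotation vector about the tool's x, y, z in degrees, then the shift along the tool's x, y, z in mm, then the closure, from -1 (fully open) to 1 (shut). In form: [[rx, ry, rz, tx, ty, tz, grip], ...]. A call has exactly 10 rows; each row shifts and turns the commanded pose from where the row before left it, along the tool's axes as they then stand; what a row does not reach is not made up. A row lasts 1/10 s, in which the tool goes at most 50 mm and 8.59 degrees, less where a joint would pass 70% of its speed; a pose out of reach is approached as far as the arm can. A call is refused whole if a number of a shift passes 50 or a number of a turn 8.59, either way. A call with a gripper value outside its range is refused whole. The fingers move at their own pace and stop on an object; the grip force is fixed at half the most. Time passes only in rows, so rows that do not move let the fingers close, or fill a call up. It gives the time, the measured TCP pose, the force, the opening and the grip force at its end, in the units of the state.
- ctrl.get_obs(): the state, without advancing time (a new reading comes with each control period).
- ctrl.camera(name): name is "scene" or "side" or "wrist"; returns a dict with "color" (480x640x3 uint8, red, green, blue), "z_map" (480x640 float32, m along the optical axis (not along the pixel's ray), 0 where there is no reading), "mtx" (3x3 intrinsics, pixels), "extrinsics" (4x4, takes a point from camera to world coordinates); the wrist camera has in their place "hand_eye" (4x4, takes a point from camera to tool coordinates, whose origin is the TCP and whose axes are the flange's). Camera axes: x right, y down, z forward; pixel columns grow to the right and rows downward; lengths in m; the calibration is good to about 2 mm. The wrist camera is an equidistant fisheye: a pixel r from the principal point sees the ray r / f radians off the axis. A picture is of the moment at which its call begins: read the wrist's pose just before it.
- ctrl.hand_in(): hands the job in; it is judged then, once.
The state is a dict: "time_s": time; "q": joint angles; "dq": joint speeds; "joint_efforts": joint torques, N m; "eef_pos": TCP position; "eef_rot": TCP orientation; "wrist_force": force on the tool from outside, world axes, zero at the start; "torque": the same for the moment, N m; "opening": opening from 0.0 (shut) to 1.0 (fully open); "grasp_force": force on a finger pad.
Only numpy, scipy, OpenCV 4.12 (cv2) and the standard library are available. Lean on these libraries where they do the work, as an engineer would, in place of code of your own. Each camera call takes 0.05 s, during which the arm holds its last target. There are 200 camera calls.

TASK

Open the wooden spoon box: turn both turn buttons aside and leave them so, lift the freed lid panel out by its bar grip and lay it flat on the worktop. Then pick it up again by one end, slide it lengthwise into the bay of the small wooden stand until it stops against the back, and let go. Leave the things standing around where they are.

Things in the scene. Friction and masses are not known exactly. Their poses are not given: they have to be found in the camera images.
- box: fixed box of light wood, 150 (x) x 115 (y) x 70 mm high; origin at the centre of its underside, x along its length (roughly away from the robot), z up. The lid panel lies in a rebate in its top, flush with the frame round it (1.5 mm play all round), its underside 56 mm above the box's underside. A turn button stands on each long side of the frame. It may stand to the left or right of the stand.
- button_far (a joint): wooden turn button on the box's +y side, pivot at box x +38, y +47.5 mm; vertical hinge, rad, 0 = closed (tongue points to box -y, over the panel), grows counter-clockwise seen from above, up to 1.65; the panel is free from about 1.07 (tongue points to box +x at 1.57). Stays where it is left; light friction (0.04 N m). May start at 0 to 0.2.
- button_far_grip (a point): on that button's pivot, 18 mm above the frame's top: the place to grip. Its x axis runs along the tongue. The button has an upright thumb fin centred on the pivot, 24 mm along the tongue, 12 mm thick, top 28 mm above the frame; the tongue is 12 mm wide, under 10 mm high, and reaches 32 mm from the pivot.
- button_near (a joint): the same kind of turn button on the box's -y side, pivot at box x -38, y -47.5 mm; 0 = closed (tongue points to box +y, over the panel), grows counter-clockwise seen from above up to 1.65 (tongue points to box -x at 1.57); free from about 1.07.
- button_near_grip (a point): grip point of that button, 18 mm above the frame's top on its pivot; x axis along its tongue; same fin and sizes.
- panel_mid (a point): loose lid panel of light wood, a board 130 (x) x 52 (y) x 14 mm thick; the point is the centre of the board, 7 mm above its underside; z up. In the middle of its top stands a bar grip, 32 mm long along x, 12 mm thick, rising 25 mm above the board's top. Mass about 0.14 kg. The ends are alike.
- panel: the same lid panel; origin at the centre of its underside, axes as above.
- stand: fixed small stand of light wood, 90 (x) x 92 (y) x 66 mm high (top board 94 x 96 mm); origin at the centre of its underside. Its one bay is open to the stand's -x side, towards the robot: 80 mm deep, 72 mm wide, 48 mm high, with a floor 10 mm above the worktop and a solid back at x = +35 mm. With the panel fully home 50 mm of it stands out of the mouth. A sink plug lies on top, at the back.
- bay_mouth (a point): centre of the front edge of the bay's floor (stand x -45, z +10 mm); its x axis points into the bay.
- egg_timer: red and white round kitchen timer, 62 mm wide, 54 mm high, at the right: leave alone; origin under its centre
- sink_plug: black rubber sink plug, 44 mm wide, 16 mm high, lying on the stand: leave it there; origin under its centre
- salt_shaker: salt shaker, 44 mm wide, 90 mm high, on the worktop between box and stand, behind them: leave alone; origin under its centre
- mug_cream: cream mug, 82 x 115 x 94 mm, at the right: leave alone; origin under its centre
- jam_jar: jam jar with red lid, 65 mm wide, 86 mm high, at the back: leave alone; origin under its centre

How it is judged:
On the way, in this order (a step that is already met when the one before it is completed fails the run):
1. both turn buttons are turned aside, clear of the panel, which still lies in the box (value of joint each of button_far, button_near above 1 rad and z of panel_mid in the frame of box below 0.072 m and horizontal distance between panel_mid and box below 0.01 m), for 0.1 s.
2. the panel lies flat on the worktop, let go (height (world z) of panel_mid below 0.011 m and angle between panel's own z axis and vertical below 0.06 rad and horizontal distance between panel_mid and box above 0.07 m and contact force between the fingers and panel below 0.1 N), for 0.2 s.
3. the panel is held near one end (more than 30 mm from its middle), off the worktop (height (world z) of panel_mid above 0.014 m and contact force between the fingers and panel above 0.5 N and (x of the grasp point in the frame of panel above 0.03 m or x of the grasp point in the frame of panel below -0.03 m)), for 0.1 s.
At the end, for the whole second after the job is handed in: The panel lies flat on the floor of the stand's bay, lengthwise, bar grip up, its inner end within 10 mm of the bay's back, released and at rest; both turn buttons are still turned aside (more than 1.0 rad) (value of joint each of button_far, button_near above 1 rad and x of panel_mid in the frame of stand above -0.04 m and y of panel_mid in the frame of stand between -0.015 and 0.015 m and z of panel_mid in the frame of stand between 0.013 and 0.021 m and angle between panel's own z axis and vertical below 0.06 rad and angle between the x axis of panel and the x axis of stand, either way round below 0.25 rad and linear speed of panel below 0.01 m/s and contact force between the fingers and panel below 0.1 N); the robot touches nothing.
It fails at once if the sink plug, kitchen timer or salt shaker is shifted more than 30 mm (distance of any of sink_plug, egg_timer, salt_shaker from where it was at the start of the episode above 0.03 m).
It fails at once if the mug or the jam jar is shifted more than 30 mm (distance of any of mug_cream, jam_jar from where it was at the start of the episode above 0.03 m).
It also fails if it takes over 69 s, if anything falls off the work surface, if the arm or the gripper's body presses on something with over 40 N, if the wrist force passes 120 N, or if a joint passes its speed limit or range.

## Working session

There is one attempt and no reset: what is moved stays moved. The work goes in short steps, Python scripts to look and compute and a tool call to move; the robot and the scene stay as the last step left them, time stands still between calls to the robot, and variables do not carry over. Pictures are saved under pics/ and viewed, at most 10 in all, crops included, and the job is handed in when it is done.

Besides the shell and the picture viewer there is one more tool, called after "Request:" by a JSON object that holds its "name" and its "arguments". send_rows: Moves the arm, as the interface text tells. Its arguments: {"type":"object","properties":{"motion":{"type":"array","items":{"type":"array","items":{"type":"number"}}}},"required":["motion"]}

```bash
mkdir -p pics; ls
python3 - <<'E'
from bench import ctrl
import cv2,numpy as np
o=ctrl.get_obs();print(o)
ims=[]
for n in("scene","side"):
    d=ctrl.camera(n);np.savez(f"{n}0.npz",**d);cv2.imwrite(f"pics/{n}0.png",d["color"][:,:,::-1]);print(n,d["mtx"].tolist(),d["extrinsics"].round(3).tolist())
E
```

```text
pics
{'time_s': 0.0, 'q': array([ 1.01671068e+00,  1.81557552e-01,  1.60799504e+00,  4.29927775e-05,
        1.35378799e+00, -2.06313833e-01]), 'dq': array([-0.00097506,  0.00032606,  0.00346774, -0.001173  ,  0.00066793,
        0.00029947]), 'joint_efforts': array([ 1.08884735e-04, -4.44890964e+01, -3.51325643e+01, -4.33441201e-04,
        9.41467501e-03,  4.56530643e-06]), 'eef_pos': array([0.19562858, 0.54008304, 0.20838116]), 'eef_rot': array([-3.43822208e-04,  1.73015463e-01,  9.84918720e-01, -8.03764761e-04]), 'wrist_force': array([-0.34382465, -0.57591099, -0.08344392]), 'torque': array([ 0.0017235 ,  0.00974637, -0.00478205]), 'grasp_force': 0.0, 'opening': 0.998133189734101}
scene [[433.34132617959847, 0.0, 320.6834922386085], [0.0, 433.34132617959847, 239.13323923629702], [0.0, 0.0, 1.0]] [[0.809, -0.269, 0.522, 0.093], [-0.588, -0.351, 0.729, -0.874], [-0.013, -0.897, -0.442, 0.507], [0.0, 0.0, 0.0, 1.0]]
side [[506.5960838668065, 0.0, 313.2912264524372], [0.0, 506.5960838668065, 241.24349992394147], [0.0, 0.0, 1.0]] [[1.0, 0.008, 0.01, 0.555], [-0.003, -0.591, 0.807, -1.144], [0.013, -0.807, -0.591, 0.756], [0.0, 0.0, 0.0, 1.0]]
```

View pics/scene0.png

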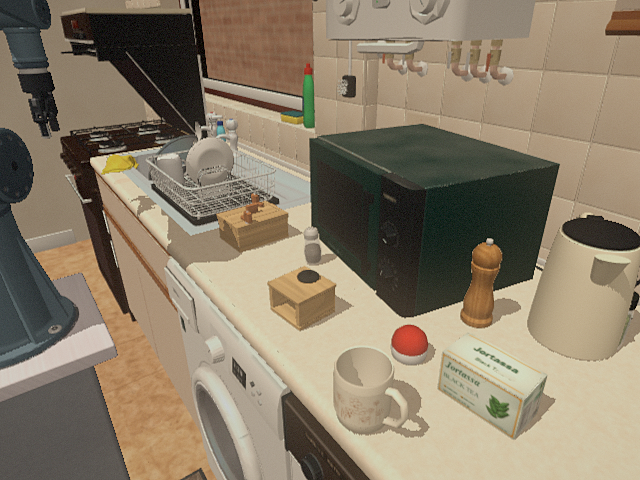

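View pics/side0.png

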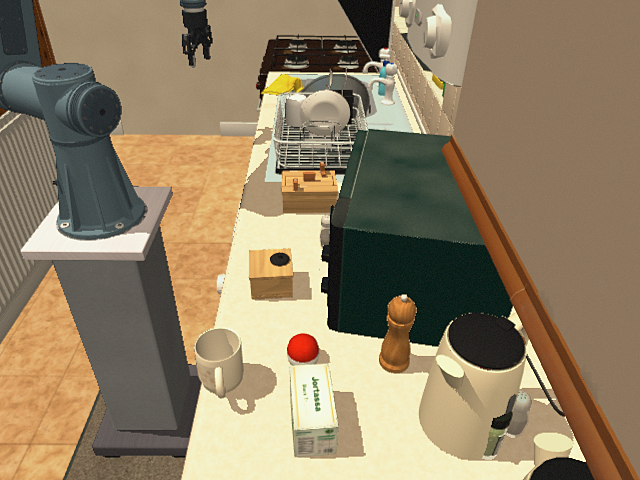

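The scene view shows the box with its buttons at about (253,222), the stand at (303,295) with the plug at (308,276), and the salt shaker at (312,245). The microwave is just behind them. The side view has the box at (309,188) and the stand at (271,272).

```bash
cat > h.py <<'E'
import numpy as np,cv2
def cloud(d,T=None):
    K=d["mtx"];z=d["z_map"];v,u=np.indices(z.shape)
    P=np.stack([(u-K[0,2])/K[0,0]*z,(v-K[1,2])/K[1,1]*z,z],-1)
    T=d["extrinsics"] if T is None else T
    return P@T[:3,:3].T+T[:3,3]
def rect(p):
    r=cv2.minAreaRect((p[:,:2]*1000).astype(np.float32));return r
E
python3 - <<'E'
from h import *
for n,boxes in(("scene",{"box":(210,190,295,250),"stand":(262,260,340,330),"salt":(300,222,325,268)}),("side",{"box":(275,158,342,216),"stand":(242,240,300,305)})):
    d=np.load(f"{n}0.npz");W=cloud(d);ok=d["z_map"]>0
    for k,(a,b,c,e) in boxes.items():
        w=W[b:e,a:c][ok[b:e,a:c]]
        hs=np.histogram(w[:,2],np.arange(-.01,.13,.01))[0]
        print(n,k,hs)
        for lo,hi in {"box":[(.06,.078),(.084,.12)],"stand":[(.055,.072),(.072,.09)],"salt":[(.02,.1)]}[k]:
            q=w[(w[:,2]>lo)&(w[:,2]<hi)]
            col=d["color"][b:e,a:c][ok[b:e,a:c]][(w[:,2]>lo)&(w[:,2]<hi)]
            q=q[(q[:,0]<.75)]
            print("  ",lo,len(q),q.min(0).round(3),q.max(0).round(3),np.median(q[:,2]).round(4),[np.round(x,1) for x in rect(q)], )
    # microwave front
    m=ok&(W[...,2]>.1)&(W[...,2]<.25)&(W[...,1]>-.4)&(W[...,1]<.6)&(W[...,0]>.4)&(W[...,0]<1.2)
    q=W[m];print("mw",rect(q),W[ok&m][:,2].max())
E
```

```text
scene box [ 230 1633  307  595  364  266  227  343  853  128  110   25    0    0]
   0.06 1175 [0.476 0.013 0.06 ] [0.666 0.242 0.078] 0.0717 [array([562.2, 128.3]), array([250.5, 167.1]), np.float64(80.0)]
   0.084 204 [0.51  0.013 0.084] [0.596 0.237 0.102] 0.0934 [array([555.9, 124.2]), array([227.1,  81.5]), np.float64(87.0)]
scene stand [  10 2465  582  239  229  212  189 1258  237   16    0    0    0    0]
   0.055 1372 [ 0.42  -0.332  0.055] [ 0.52  -0.227  0.072] 0.068 [array([ 469.9, -279.4]), array([94.2, 98.8]), np.float64(6.2)]
   0.072 223 [ 0.47  -0.296  0.072] [ 0.511 -0.253  0.086] 0.0764 [array([ 490.2, -275.4]), array([40.3, 40.9]), np.float64(19.0)]
scene salt [  2 394  61  81  94 111 116 121  62  83  22   0   0   0]
   0.02 690 [ 0.504 -0.236  0.02 ] [ 0.67  -0.027  0.092] 0.0548 [array([ 595.3, -136.6]), array([262.4,  42.8]), np.float64(46.6)]
mw ((753.3634643554688, 99.99285888671875), (620.7864990234375, 998.9638671875), 0.14481770992279053) 0.24999647954334714
side box [439 644 280 466 185 176 170 858 288  75  93   1   0   0]
   0.06 1128 [0.48  0.012 0.06 ] [0.632 0.135 0.078] 0.0688 [array([556.5,  73.8]), array([149.4, 122.7]), np.float64(2.0)]
   0.084 136 [ 0.514 -0.13   0.084] [0.605 0.134 0.101] 0.0927 [array([558.2,   1. ]), array([ 86.8, 263.6]), np.float64(1.5)]
side stand [1085  702  141  147  146  144  139 1061  178    7    0    0    0    0]
   0.055 1159 [ 0.423 -0.333  0.055] [ 0.524 -0.23   0.072] 0.0654 [array([ 473.3, -281.1]), array([ 92.9, 101.1]), np.float64(5.5)]
   0.072 143 [ 0.474 -0.295  0.072] [ 0.512 -0.257  0.084] 0.0738 [array([ 492.6, -274.5]), array([38. , 36.3]), np.float64(23.7)]
mw ((725.0390625, 100.2725830078125), (558.3800048828125, 997.9501953125), 0.13998252153396606) 0.24997837568380077
```

Request:
{"name": "send_rows", "arguments": {"motion": [[0, 0, 8.5, 0, 0, -6, -1], [0, 0, 8.5, 0, 0, -6, -1], [0, 0, 8.5, 0, 0, -6, -1], [0, 0, 8.5, 0, 0, -6, -1], [0, 0, 8.5, 0, 0, -6, -1], [0, 0, 8.5, 0, 0, -6, -1], [0, 0, 8.5, 0, 0, -6, -1], [0, 0, 8.5, 0, 0, -6, -1], [0, 0, 0, -39, 24, 0, -1], [0, 0, 0, -39, 24, 0, -1]]}}

```text
time_s: 1.1
eef_pos: [0.2465, 0.4638, 0.2568]
eef_rot: [0.0, 0.693, 0.721, -0.0]
wrist_force: [0.3, -0.6, 0.1]
opening: 1.004
grasp_force: 0.0
```

Request:
{"name": "send_rows", "arguments": {"motion": [[0, 0, 0, -39, 24, 0, -1], [0, 0, 0, -39, 24, 0, -1], [0, 0, 0, -39, 24, 0, -1], [0, 0, 0, -39, 24, 0, -1], [0, 0, 0, -39, 24, 0, -1], [0, 0, 0, -39, 24, 0, -1], [0, 0, 0, -39, 24, 0, -1], [0, 0, 0, -39, 24, 0, -1], [0, 0, 0, -39, 24, 0, -1], [0, 0, 0, -39, 24, 0, -1]]}}

```text
time_s: 2.1
eef_pos: [0.5012, 0.0815, 0.257]
eef_rot: [-0.0, 0.694, 0.72, -0.0]
wrist_force: [0.8, 0.7, -0.2]
opening: 1.001
grasp_force: 0.0
```

```bash
cat >> h.py <<'E'
from scipy.spatial.transform import Rotation as Ro
def tcp(o):
    T=np.eye(4);q=o["eef_rot"];T[:3,:3]=Ro.from_quat([q[1],q[2],q[3],q[0]]).as_matrix();T[:3,3]=o["eef_pos"];return T
def yang(o): y=tcp(o)[:3,1];return np.degrees(np.arctan2(y[1],y[0]))
def wrays(d,T,uv):
    "unit ray dirs in world & camera origin (equidistant fisheye)"
    K=d["mtx"];uv=np.asarray(uv,float);a=(uv[...,0]-K[0,2])/K[0,0];b=(uv[...,1]-K[1,2])/K[1,1]
    r=np.hypot(a,b)+1e-12;v=np.stack([np.sin(r)*a/r,np.sin(r)*b/r,np.cos(r)],-1)
    X=T@d["hand_eye"];return X[:3,3],v@X[:3,:3].T,v
def wcloud(d,T):
    z=d["z_map"];v,u=np.indices(z.shape);c,r,vc=wrays(d,T,np.stack([u,v],-1))
    return c+r*(z/np.maximum(vc[...,2],.05))[...,None]
def snap(name):
    from bench import ctrl
    o=ctrl.get_obs();T=tcp(o);d=ctrl.camera("wrist");np.savez(name+".npz",T=T,**d);cv2.imwrite(f"pics/{name}.png",d["color"][:,:,::-1])
    print(o["time_s"],o["eef_pos"].round(4),"yang",yang(o).round(2),"q",o["q"].round(2),"F",o["wrist_force"].round(1),"op",round(o["opening"],3),o["grasp_force"])
    return o,T,d
E
python3 - <<'E'
from h import *
o,T,d=snap("w1");print(d["mtx"],d["hand_eye"].round(3))
E
```

```text
2.1 [0.5012 0.0815 0.257 ] yang 2.06 q [-0.07 -0.01  1.72  0.    1.44 -0.11] F [ 0.8  0.7 -0.2] op 1.001 0.0
[[371.64829954   0.         316.98059077]
 [  0.         371.64829954 235.14750113]
 [  0.           0.           1.        ]] [[ 0.    -0.955 -0.296  0.076]
 [ 1.     0.001 -0.001 -0.001]
 [ 0.001 -0.296  0.955 -0.164]
 [ 0.     0.     0.     1.   ]]
```

View pics/w1.png

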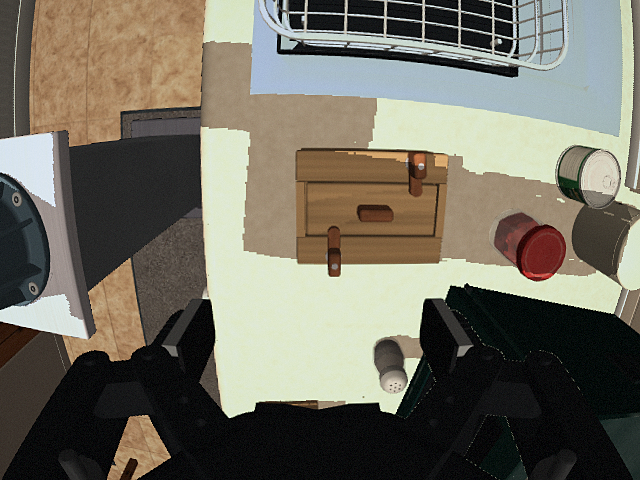

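The wrist view shows the box around (370,206), the near button at (334,250) and the far button at (418,172), both closed. The bar grip is at (375,213), the jar at (525,245), the salt shaker at (390,365), and a microwave corner at (455,290).

Run:
```python
from h import *
d=dict(np.load("w1.npz"));T=d["T"];W=wcloud(d,T);ok=d["z_map"]>0
c=d["color"].astype(int)
sub=np.zeros(ok.shape,bool);sub[140:285,285:455]=1
top=ok&sub&(W[...,2]>.06)&(W[...,2]<.078)
print("box top",np.median(W[top][:,2]),rect(W[top]))
for n,(a,b,e,f) in {"far":(405,148,432,200),"near":(322,222,347,282),"bar":(352,200,398,225)}.items():
    s=np.zeros_like(sub);s[b:f,a:e]=1
    for lo,hi in((.074,.083),(.087,.11)):
        q=W[ok&s&(W[...,2]>lo)&(W[...,2]<hi)]
        if len(q)>10: print(n,lo,len(q),q.mean(0).round(4),q.max(0).round(4),[np.round(x,1) for x in rect(q)])
    # dark-brown colour mask
    m=s&(c[...,0]-c[...,2]>40)&(c[...,0]<150)&(c[...,0]*0.62>c[...,1])
    v,u=np.nonzero(m);print("  col",len(u),[np.round(x,1) for x in cv2.minAreaRect(np.stack([u,v],1).astype(np.float32))] if len(u) else 0)
s=ok&(W[...,2]>.02)&(W[...,2]<.2);s[:,:355]=0;s[:,420:]=0;s[:330]=0;s[400:]=0
print("salt",rect(W[s]))
s=ok&(W[...,2]>.1)&(W[...,2]<.5)&(np.indices(ok.shape)[1]>430)&(np.indices(ok.shape)[0]>280)&(np.indices(ok.shape)[0]<400)&(W[...,0]>.55)
print("mw",W[s].min(0),W[s].max(0))
```

```text
box top 0.06937640470515793 ((554.208984375, 77.69064331054688), (151.2357940673828, 116.92311096191406), 2.3200318813323975)
far 0.074 285 [0.5909 0.1084 0.0786] [0.6003 0.1378 0.0824] [array([590.6, 115.1]), array([12.5, 44. ]), np.float64(12.1)]
far 0.087 364 [0.589  0.1264 0.0964] [0.5962 0.1381 0.1001] [array([589.6, 126.1]), array([11.8, 23.6]), np.float64(6.2)]
  col 389 [array([416.5, 174. ]), array([44., 17.]), np.float64(90.0)]
near 0.074 255 [0.5169 0.0494 0.0788] [0.5228 0.06   0.0819] [array([517.,  49.]), array([10.9, 21.9]), np.float64(2.5)]
near 0.087 334 [0.5177 0.0303 0.0964] [0.524  0.041  0.1002] [array([517.9,  29.1]), array([11.6, 24. ]), np.float64(2.0)]
  col 388 [array([334. , 251.5]), array([47.2, 11.7]), np.float64(87.9)]
bar 0.074 63 [0.5514 0.082  0.0793] [0.5688 0.0834 0.0829] [array([552.8,  81.8]), array([31.2,  7. ]), np.float64(15.1)]
bar 0.087 459 [0.5536 0.0781 0.0935] [0.5705 0.0836 0.096 ] [array([554.4,  77.4]), array([32. , 11.9]), np.float64(2.5)]
  col 358 [array([376. , 215.5]), array([11., 32.]), np.float64(90.0)]
salt ((622.2857666015625, -150.62269592285156), (50.069698333740234, 105.47422790527344), 37.04835891723633)
mw [ 0.55000307 -0.08042131  0.1000102 ] [0.9698408  0.09923161 0.36347537]
```

Request:
{"name": "send_rows", "arguments": {"motion": [[0, 0, 0, -26.5, 7.5, 0, -1], [0, 0, 0, -26.5, 7.5, 0, -1], [0, 0, 0, 0, 0, 40, -1], [0, 0, 0, 0, 0, 40, -1], [0, 0, 0, 0, 0, 40, -1], [0, 0, 0, 0, 0, 40, -1], [0, 0, 0, 0, 0, 21, -1], [0, 0, 0, 0, 0, 0, 1], [0, 0, 0, 0, 0, 0, 1], [0, 0, 0, 0, 0, 0, 1]]}}

```text
time_s: 3.15
eef_pos: [0.519, 0.0308, 0.078]
eef_rot: [0.001, 0.694, 0.72, 0.001]
wrist_force: [1.2, -0.9, 0.5]
opening: 0.513
grasp_force: 0.0
```

Run:
```python
from h import *
d=dict(np.load("w1.npz"));W=wcloud(d,d["T"]);ok=d["z_map"]>0
u=np.indices(ok.shape)[1]
for lo in np.arange(-.1,.2,.02):
    s=ok&(W[...,2]>.13)&(W[...,2]<.4)&(W[...,1]>lo)&(W[...,1]<lo+.02)&(W[...,0]>.5)&(W[...,0]<.85)&(u>390)
    s[:280]=0
    if s.sum()>5:print(lo.round(2),s.sum(),np.percentile(W[s][:,0],[1,10,50]).round(3),W[s][:,2].max().round(3))
d=np.load("scene0.npz");W=cloud(d);s=(W[...,2]>.05)&(W[...,2]<.3)&(W[...,0]>.5)&(W[...,0]<1)&(d["z_map"]>0)
for lo in np.arange(-.3,.2,.05):
    q=W[s&(W[...,1]>lo)&(W[...,1]<lo+.05)&(W[...,2]>.11)];print(lo.round(2),len(q),np.percentile(q[:,0],[1,10,50]).round(3),q[:,2].max().round(3))
```

```text
-0.1 1297 [0.654 0.655 0.662] 0.268
-0.08 1169 [0.658 0.659 0.661] 0.268
-0.06 3381 [0.738 0.765 0.791] 0.268
-0.04 2965 [0.668 0.678 0.736] 0.268
0.06 2104 [0.539 0.543 0.56 ] 0.368
0.08 17218 [0.519 0.528 0.555] 0.389
0.1 4153 [0.513 0.515 0.522] 0.383
-0.3 1599 [0.616 0.62  0.679] 0.272
-0.25 1720 [0.626 0.632 0.643] 0.272
-0.2 1512 [0.636 0.641 0.653] 0.272
-0.15 1330 [0.645 0.651 0.663] 0.272
-0.1 1202 [0.655 0.66  0.665] 0.271
-0.05 329 [0.663 0.665 0.668] 0.271Traceback (most recent call last):
  File "<stdin>", line 10, in <module>
    return _quantile_unchecked(
        a, q, axis, out, overwrite_input, method, keepdims, weights)
    return _ureduce(a,
                    func=_quantile_ureduce_func,
    ...<5 lines>...
                    overwrite_input=overwrite_input,
                    method=method)
    r = func(a, **kwargs)
    result = _quantile(arr,
                       quantiles=q,
    ...<2 lines>...
                       out=out,
                       weights=wgt)
    slices_having_nans = np.isnan(arr[-1, ...])
                                  ~~~^^^^^^^^^
IndexError: index -1 is out of bounds for axis 0 with size 0
```

Request:
{"name": "send_rows", "arguments": {"motion": [[0, 0, 0, 0, 0, 0, 1], [0, 0, 0, 0, 0, 0, 1], [0, 0, 0, 0, 0, 0, 1], [0, 0, 0, 0, 0, 0, 1], [0, 0, -8, 0, 0, 0, 1], [0, 0, -8, 0, 0, 0, 1], [0, 0, -8, 0, 0, 0, 1], [0, 0, -8, 0, 0, 0, 1], [0, 0, -8, 0, 0, 0, 1], [0, 0, -8, 0, 0, 0, 1]]}}

```text
time_s: 4.15
eef_pos: [0.5178, 0.0308, 0.0766]
eef_rot: [0.0, 0.339, 0.941, 0.0]
wrist_force: [-0.1, 0.4, 1.5]
opening: -0.002
grasp_force: 0.6
```

Run:
```python
from h import *
o,T,d=snap("w2")
```

```text
4.15 [0.5178 0.0308 0.0766] yang 50.4 q [-0.17  0.22  1.85 -0.    1.07 -1.05] F [-0.1  0.4  1.5] op -0.002 0.5842057149857283
```

View pics/w2.png

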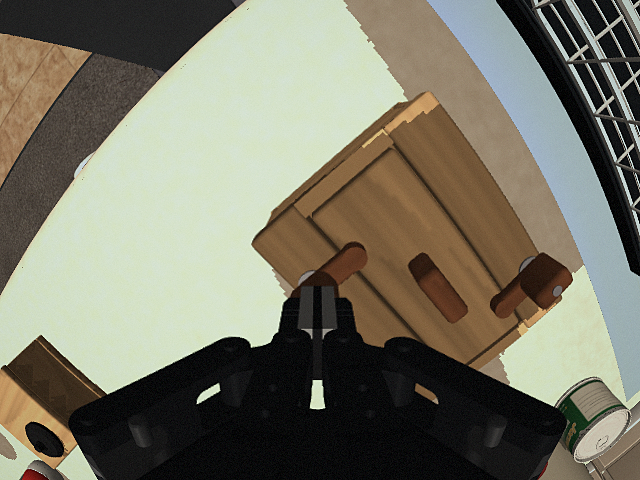

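The fingers are fully shut at (317,310). The near tongue, running from (310,285) to (360,250), still points closed, so the grip missed. The fin must be beside the fingers, so I'm measuring where.

```bash
python3 - <<'E'
from h import *
d=dict(np.load("w2.npz"));T=d["T"];W=wcloud(d,T);ok=d["z_map"]>0
for n,(a,b,e,f) in {"neartongue":(285,235,372,300),"bar":(400,245,475,330),"far":(485,245,580,325),"tips":(296,285,336,330),"box":(250,90,560,380)}.items():
    w=W[b:f,a:e].reshape(-1,3);k=ok[b:f,a:e].ravel();w=w[k]
    print(n,np.histogram(w[:,2],np.arange(.05,.13,.005))[0])
    for lo,hi in((.064,.074),(.074,.084),(.087,.102)):
        q=w[(w[:,2]>lo)&(w[:,2]<hi)]
        if len(q)>15:print("  ",lo,len(q),q.mean(0).round(4),np.median(q[:,2]).round(4),[np.round(x,1) for x in rect(q)])
E
python3 - <<'E'
import cv2
im=cv2.imread("pics/w2.png")[230:350,250:400];cv2.imwrite("pics/w2c.png",cv2.resize(im,None,fx=5,fy=5,interpolation=cv2.INTER_CUBIC))
E
```

```text
neartongue [   0    8   76 2551  821 1125  215  132   75   15  115  232  162    0
    0]
   0.064 3339 [0.5129 0.0409 0.0695] 0.0695 [array([516.5,  39.6]), array([44.7, 35.5]), np.float64(50.1)]
   0.074 1365 [0.5154 0.0456 0.0788] 0.0788 [array([517.2,  38.5]), array([12.7, 43. ]), np.float64(1.7)]
   0.087 181 [0.5144 0.0382 0.0917] 0.091 [array([512.5,  34.9]), array([18.9, 11.9]), np.float64(56.9)]
bar [   3   11   36 3609  860  107  124  127 1320  150    0    0    0    0
    0]
   0.064 4451 [0.5618 0.0766 0.0695] 0.0695 [array([564.5,  76.9]), array([45. , 54.9]), np.float64(54.9)]
   0.074 232 [0.5391 0.0765 0.0792] 0.0792 [array([549.4,  81. ]), array([28.4, 11.2]), np.float64(29.1)]
   0.087 1549 [0.5513 0.0768 0.0936] 0.094 [array([553.8,  76.8]), array([32.5, 12.3]), np.float64(2.4)]
far [   2   34   42 2299  766  920  271  261  312  759    3    0    0    0
    0]
   0.064 2988 [0.5902 0.1117 0.0695] 0.0695 [array([598.9, 117.4]), array([62.8, 51.6]), np.float64(49.3)]
   0.074 1216 [0.589  0.112  0.0786] 0.0787 [array([591.3, 115.3]), array([13.5, 43.5]), np.float64(10.0)]
   0.087 1236 [0.5876 0.1244 0.095 ] 0.0965 [array([590. , 125.4]), array([13.2, 24.3]), np.float64(4.3)]
tips [  0   0   0   5   6  24  28  32  22   9 112 214 215 237 261]
   0.074 49 [0.5122 0.0241 0.0795] 0.0793 [array([512. ,  26.2]), array([1. , 8.5]), np.float64(3.2)]
   0.087 64 [0.5139 0.0375 0.0941] 0.0936 [array([511.,  34.]), array([17.7, 11. ]), np.float64(65.7)]
box [   27   410   877 31970  8214  2152   610   520  1685   694   118   338
   426   417   484]
   0.064 40215 [0.5332 0.0828 0.0694] 0.0694 [array([554.5,  77.1]), array([151.3, 115.5]), np.float64(2.4)]
   0.074 2813 [0.5492 0.0768 0.0787] 0.0788 [array([552.3,  74. ]), array([136.6,  37.8]), np.float64(47.4)]
   0.087 2714 [0.5619 0.0907 0.0938] 0.0941 [array([553.8,  76.4]), array([134. ,  29.6]), np.float64(50.3)]
```

View pics/w2c.png

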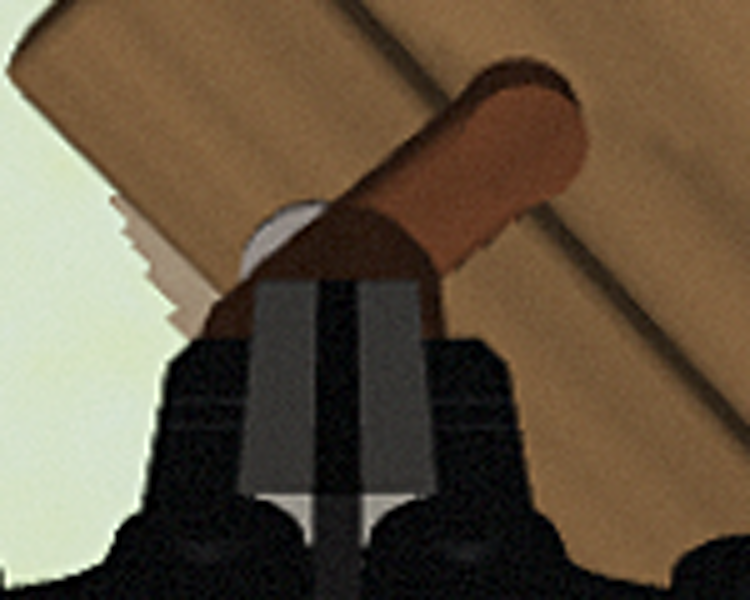

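The crop shows the pads' lower ends at about pixel (317,286), with the dark fin beneath them at (318,278). I'm checking the heights at those pixels.

Run:
```python
from h import *
d=dict(np.load("w2.npz"));T=d["T"];W=wcloud(d,T);z=d["z_map"]
for u,v in((306,288),(306,294),(306,305),(306,320),(328,288),(328,300),(317,290),(317,310),(318,278),(325,275),(310,280),(330,280),(312,283),(320,272),(345,260)):
    print((u,v),z[v,u].round(4),W[v,u].round(4),(np.linalg.inv(T)@np.r_[W[v,u],1])[:3].round(4)*1000,d["color"][v,u])
```

```text
(306, 288) 0.1493 [0.5053 0.0351 0.1044] [ 12.4  -4.7 -27.9] [54 50 48]
(306, 294) 0.1455 [0.5059 0.0348 0.1086] [ 11.7  -4.6 -32. ] [50 49 46]
(306, 305) 0.1359 [0.5058 0.0352 0.1185] [ 12.1  -4.3 -42. ] [53 51 51]
(306, 320) 0.1234 [0.5052 0.0361 0.1313] [ 13.1  -3.9 -54.8] [54 52 49]
(328, 288) 0.1494 [0.511  0.042  0.1043] [ 12.4   4.2 -27.8] [49 51 46]
(328, 300) 0.1391 [0.5108 0.0418 0.1151] [ 12.4   3.9 -38.5] [56 54 54]
(317, 290) 0.1472 [0.508  0.0387 0.1066] [ 12.6  -0.2 -30. ] [0 2 0]
(317, 310) 0.131 [0.5079 0.0388 0.1235] [ 12.7  -0.2 -47. ] [ 5  7 10]
(318, 278) 0.169 [0.5116 0.0363 0.0851] [ 8.3  0.2 -8.5] [42 26 19]
(325, 275) 0.1712 [0.5133 0.0391 0.0826] [ 8.8  3.5 -6. ] [40 22 13]
(310, 280) 0.1743 [0.5115 0.0315 0.0805] [ 5.3 -3.5 -3.9] [39 23 17]
(330, 280) 0.1683 [0.5155 0.0401 0.086 ] [ 7.7  5.7 -9.4] [39 21 13]
(312, 283) 0.1719 [0.5124 0.032  0.0831] [ 4.9 -2.5 -6.5] [39 27 20]
(320, 272) 0.175 [0.5119 0.0372 0.0787] [ 8.6  1.2 -2.1] [37 22 17]
(345, 260) 0.1738 [0.5149 0.05   0.0782] [14.5 12.9 -1.6] [97 55 35]
```

Request:
{"name": "send_rows", "arguments": {"motion": [[0, 0, 8, 0, 0, 0, -1], [0, 0, 8, 0, 0, 0, -1], [0, 0, 8, 0, 0, 0, -1], [0, 0, 8, 0, 0, 0, -1], [0, 0, 8, 0, 0, 0, -1], [0, 0, 8, 0, 0, 0, -1], [0, 0, 0, -1.5, 0, 0, -1], [0, 0, 0, 0, 0, 0, -1], [0, 0, 0, 0, 0, 8, -1], [0, 0, 0, 0, 0, 8, -1]]}}

```text
time_s: 5.2
eef_pos: [0.5177, 0.0294, 0.0598]
eef_rot: [0.0, 0.694, 0.72, 0.0]
wrist_force: [-1.3, -0.3, -0.3]
opening: 1.0
grasp_force: 0.0
```

Run:
```python
from h import *
o,T,d=snap("w3");W=wcloud(d,T);z=d["z_map"];L=(W-T[:3,3])@T[:3,:3]
# finger points: within tool |x|<14, |y|<60, z>-80
m=(z>0)&(np.abs(L[...,0])<16)&(np.abs(L[...,1])<60)&(np.abs(L[...,1])>12)&(L[...,2]>-60)&(W[...,2]>.1)
print("finger tips",np.percentile(L[m],[1,99],axis=0).round(4)*1000)
for s in(1,-1):
    q=L[m&(L[...,1]*s>0)];i=q[:,2]>np.percentile(q[:,2],95);print(s,q[i].mean(0).round(4),q[:,2].max(),np.abs(q[:,1]).min())
```

```text
5.2 [0.5177 0.0294 0.0598] yang 2.14 q [-0.17  0.25  1.86  0.    1.03 -0.21] F [-1.3 -0.3 -0.3] op 1.0 0.0Traceback (most recent call last):
  File "<stdin>", line 5, in <module>
    return _quantile_unchecked(
        a, q, axis, out, overwrite_input, method, keepdims, weights)
    return _ureduce(a,
                    func=_quantile_ureduce_func,
    ...<5 lines>...
                    overwrite_input=overwrite_input,
                    method=method)
    r = func(a, **kwargs)
    result = _quantile(arr,
                       quantiles=q,
    ...<2 lines>...
                       out=out,
                       weights=wgt)
    slices_having_nans = np.isnan(arr[-1, ...])
                                  ~~~^^^^^^^^^
IndexError: index -1 is out of bounds for axis 0 with size 0
```

Request:
{"name": "send_rows", "arguments": {"motion": [[0, 0, 0, 0, 0, 11, -1], [0, 0, 0, 0, 0, 0, 1], [0, 0, 0, 0, 0, 0, 1], [0, 0, 0, 0, 0, 0, 1], [0, 0, 0, 0, 0, 0, 1], [0, 0, 0, 0, 0, 0, 1], [0, 0, 0, 0, 0, 0, 1], [0, 0, 0, 0, 0, 0, 1], [0, 0, -8, 0, 0, 0, 1], [0, 0, -8, 0, 0, 0, 1]]}}

```text
time_s: 6.25
eef_pos: [0.5186, 0.0292, 0.0499]
eef_rot: [0.001, 0.585, 0.811, 0.0]
wrist_force: [2.0, -0.2, 1.8]
opening: 0.128
grasp_force: 64.0
```

Request:
{"name": "send_rows", "arguments": {"motion": [[0, 0, -8.5, 0, 0, 0, 1], [0, 0, -8.5, 0, 0, 0, 1], [0, 0, -8.5, 0, 0, 0, 1], [0, 0, -8.5, 0, 0, 0, 1], [0, 0, -8.5, 0, 0, 0, 1], [0, 0, -8.5, 0, 0, 0, 1], [0, 0, -8.5, 0, 0, 0, 1], [0, 0, -8.5, 0, 0, 0, 1], [0, 0, 0, 0, 0, 0, -1], [0, 0, 0, 0, 0, 0, -1]]}}

```text
time_s: 7.25
eef_pos: [0.5174, 0.0294, 0.0493]
eef_rot: [-0.0, 0.035, 0.999, 0.0]
wrist_force: [-0.2, -0.1, -0.0]
opening: 0.454
grasp_force: 0.0
```

Request:
{"name": "send_rows", "arguments": {"motion": [[0, 0, 0, 0, 0, -35, -1], [0, 0, 0, 0, 0, -35, -1], [0, 0, 8, 0, 0, 0, -1], [0, 0, 8, 0, 0, 0, -1], [0, 0, 8, 0, 0, 0, -1], [0, 0, 8, 0, 0, 0, -1], [0, 0, 8, 0, 0, 0, -1], [0, 0, 8, 0, 0, 0, -1], [0, 0, 8, 0, 0, 0, -1], [0, 0, 8, 0, 0, 0, -1]]}}

```text
time_s: 8.25
eef_pos: [0.5174, 0.0297, 0.1191]
eef_rot: [-0.0, 0.562, 0.827, -0.0]
wrist_force: [0.4, -0.6, 0.0]
opening: 1.001
grasp_force: 0.0
```

Request:
{"name": "send_rows", "arguments": {"motion": [[0, 0, 8, 0, 0, 0, -1], [0, 0, 8, 0, 0, 0, -1], [0, 0, 0, 30, 27, 0, -1], [0, 0, 0, 30, 27, 0, -1], [0, 0, 0, 30, 27, 0, -1], [0, 0, 0, 0, 0, 0, -1], [0, 0, 0, 0, 0, 0, -1], [0, 0, 0, 0, 0, 0, -1], [0, 0, 0, 0, 0, 0, -1], [0, 0, 0, 0, 0, 0, -1]]}}

```text
time_s: 9.25
eef_pos: [0.5884, 0.1267, 0.1194]
eef_rot: [0.0, 0.669, 0.743, -0.0]
wrist_force: [-0.9, 0.5, -0.1]
opening: 1.002
grasp_force: 0.0
```

Run:
```python
from h import *
o,T,d=snap("w4");W=wcloud(d,T);ok=d["z_map"]>0
for n,(x,y) in {"near":(.518,.029),"far":(.59,.126),"bar":(.554,.0775)}.items():
    near=ok&(np.hypot(W[...,0]-x,W[...,1]-y)<.04)
    for lo,hi in((.074,.084),(.087,.102)):
        q=W[near&(W[...,2]>lo)&(W[...,2]<hi)]
        if len(q)>15:print(n,lo,len(q),q.mean(0).round(4),[np.round(v,1) for v in rect(q)])
```

```text
9.25 [0.5884 0.1267 0.1194] yang 5.99 q [ 0.02  0.33  1.61 -0.    1.2  -0.09] F [-0.9  0.5 -0.1] op 1.002 0.0
near 0.074 180 [0.5245 0.033  0.079 ] [array([525.,  32.]), array([ 7.1, 16. ]), np.float64(55.9)]
near 0.087 333 [0.525  0.0316 0.0941] [array([525.7,  30.7]), array([ 9.4, 16.5]), np.float64(40.3)]
far 0.074 407 [0.5928 0.1092 0.079 ] [array([592.2, 116.3]), array([11.8, 43.8]), np.float64(6.8)]
far 0.087 920 [0.5904 0.1278 0.097 ] [array([590.6, 126.4]), array([11.7, 23.3]), np.float64(7.6)]
bar 0.074 384 [0.5558 0.0826 0.079 ] [array([565.6,  82. ]), array([53.7, 16.1]), np.float64(17.9)]
bar 0.087 1049 [0.555 0.079 0.093] [array([554.5,  77.6]), array([32.4, 12.6]), np.float64(1.0)]
```

Request:
{"name": "send_rows", "arguments": {"motion": [[0, 0, 0, 0, 2, 35, -1], [0, 0, 0, 0, 0, 35, -1], [0, 0, 0, 0, 0, 0, 1], [0, 0, 0, 0, 0, 0, 1], [0, 0, 0, 0, 0, 0, 1], [0, 0, 0, 0, 0, 0, 1], [0, 0, 0, 0, 0, 0, 1], [0, 0, 0, 0, 0, 0, 1], [0, 0, 0, 0, 0, 0, 1], [0, 0, -8, 0, 0, 0, 1]]}}

```text
time_s: 10.3
eef_pos: [0.5915, 0.1276, 0.0511]
eef_rot: [0.001, 0.614, 0.789, 0.0]
wrist_force: [-4.0, -1.2, 8.9]
opening: 0.126
grasp_force: 60.2
```

Request:
{"name": "send_rows", "arguments": {"motion": [[0, 0, -8, 0, 0, 0, 1], [0, 0, -8, 0, 0, 0, 1], [0, 0, -8, 0, 0, 0, 1], [0, 0, -8, 0, 0, 0, 1], [0, 0, -8, 0, 0, 0, 1], [0, 0, -8, 0, 0, 0, 1], [0, 0, -8, 0, 0, 0, 1], [0, 0, -8, 0, 0, 0, 1], [0, 0, -8, 0, 0, 0, 1], [0, 0, 0, 0, 0, 0, 1]]}}

```text
time_s: 11.3
eef_pos: [0.5892, 0.1251, 0.0511]
eef_rot: [-0.002, 0.032, 0.999, -0.002]
wrist_force: [-12.2, -10.6, 15.5]
opening: 0.125
grasp_force: 61.4
```

Request:
{"name": "send_rows", "arguments": {"motion": [[0, 0, 0, 0, 0, 0, -1], [0, 0, 0, 0, 0, 0, -1], [0, 0, 0, 0, 0, 0, -1], [0, 0, 0, 0, 0, -35, -1], [0, 0, 0, 0, 0, -35, -1], [0, 0, -6, 0, 0, 0, -1], [0, 0, 0, 18, -23, 0, -1], [0, 0, 0, 18, -23, 0, -1], [0, 0, 0, 0, 0, 0, -1], [0, 0, 0, 0, 0, 0, -1]]}}

```text
time_s: 12.3
eef_pos: [0.5566, 0.0804, 0.1195]
eef_rot: [0.0, -0.018, 1.0, 0.0]
wrist_force: [0.9, -0.9, -0.4]
opening: 1.001
grasp_force: 0.0
```

Run:
```python
from h import *
o,T,d=snap("w5");W=wcloud(d,T);ok=d["z_map"]>0
for n,(x,y) in {"near":(.518,.029),"far":(.59,.126),"bar":(.554,.0775)}.items():
    near=ok&(np.hypot(W[...,0]-x,W[...,1]-y)<.042)
    for lo,hi in((.074,.084),(.087,.102)):
        q=W[near&(W[...,2]>lo)&(W[...,2]<hi)]
        if len(q)>15:print(n,lo,len(q),q.mean(0).round(4),[np.round(v,1) for v in rect(q)])
# worktop front edge
s=ok&(np.abs(W[...,2])<.006)&(W[...,0]<.5)
for lo in(-.3,-.2,-.1,0,.1):
    q=W[s&(np.abs(W[...,1]-lo)<.02)];print(lo,len(q),np.percentile(q[:,0],[0,2]).round(3) if len(q) else 0)
d=np.load("w1.npz");W=wcloud(d,d["T"]);ok=d["z_map"]>0;s=ok&(np.abs(W[...,2])<.008)
for lo in(-.05,0,.05,.1):
    q=W[s&(np.abs(W[...,1]-lo)<.02)];print("w1",lo,len(q),np.percentile(q[:,0],[0,2]).round(3) if len(q) else 0)
d=np.load("side0.npz");W=cloud(d);s=(d["z_map"]>0)&(np.abs(W[...,2])<.01)
for lo in(-.4,-.3,-.2,-.1,0):
    q=W[s&(np.abs(W[...,1]-lo)<.02)];print("side",lo,len(q),np.percentile(q[:,0],[0,2]).round(3) if len(q) else 0)
```

```text
12.3 [0.5566 0.0804 0.1195] yang 92.02 q [-0.07  0.25  1.72  0.    1.17 -1.67] F [ 0.9 -0.9 -0.4] op 1.001 0.0
near 0.074 905 [0.4997 0.0304 0.0789] [array([507.4,  28.8]), array([12.6, 42.6]), np.float64(87.4)]
near 0.087 1074 [0.517  0.0295 0.0966] [array([518. ,  28.6]), array([11.8, 24. ]), np.float64(88.6)]
far 0.074 501 [0.6011 0.1224 0.0787] [array([600.5, 124.4]), array([11.7, 45.4]), np.float64(87.0)]
far 0.087 860 [0.5878 0.1244 0.096 ] [array([589.7, 125.2]), array([12.9, 23.4]), np.float64(89.1)]
bar 0.074 94 [0.5387 0.0766 0.0787] [array([539.3,  76.5]), array([ 3.2, 11.6]), np.float64(1.7)]
bar 0.087 1217 [0.5523 0.0768 0.0937] [array([553.7,  76.6]), array([31.8, 12.3]), np.float64(2.1)]
-0.3 0 0
-0.2 3718 [0.362 0.367]
-0.1 5755 [0.363 0.369]
0 6692 [0.378 0.382]
0.1 6495 [0.379 0.382]
w1 -0.05 9767 [0.085 0.109]
w1 0 7266 [0.105 0.113]
w1 0.05 6271 [0.084 0.1  ]
w1 0.1 8861 [0.019 0.053]
side -0.4 1528 [0.362 0.37 ]
side -0.3 716 [0.362 0.366]
side -0.2 576 [0.362 0.365]
side -0.1 1851 [-0.149 -0.136]
side 0 987 [-0.149 -0.141]
```

View pics/w5.png

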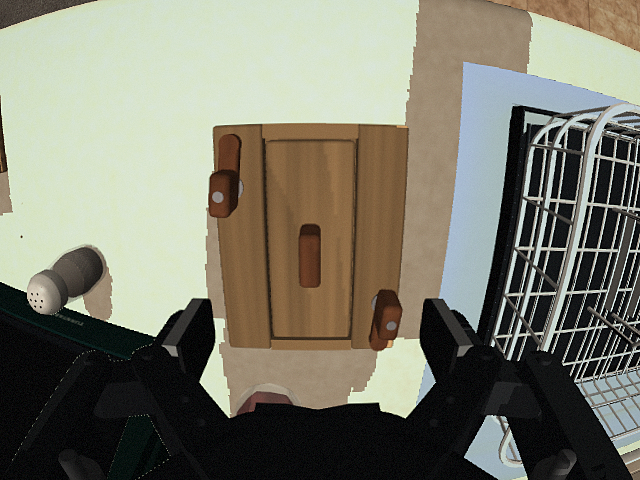

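Both tongues now lie along the box's long axis, with the near one at (228,165) and the far one at (385,325). The panel is free, with its bar grip at (310,255) and the salt shaker at (70,275).

Request:
{"name": "send_rows", "arguments": {"motion": [[0, 0, 0, 1.5, -1.7, 36, -1], [0, 0, 0, 1.2, -1.6, 36, -1], [0, 0, 0, 0, 0, 0, 1], [0, 0, 0, 0, 0, 0, 1], [0, 0, 0, 0, 0, 0, 1], [0, 0, 0, 0, 0, 0, 1], [0, 0, 0, 0, 0, 0, 1], [0, 0, 0, 0, 0, 0, 1], [0, 0, 0, 0, 0, 0, 1], [0, 0, 0, 0, 0, 0, 1]]}}

```text
time_s: 13.35
eef_pos: [0.5552, 0.077, 0.049]
eef_rot: [0.002, -0.018, 1.0, -0.0]
wrist_force: [-1.5, -0.2, 5.3]
opening: 0.128
grasp_force: 59.8
```

Request:
{"name": "send_rows", "arguments": {"motion": [[0, 0, 0, 0, 0, -5, 1], [0, 0, 0, 0, 0, -10, 1], [0, 0, 0, 0, 0, -20, 1], [0, 0, 0, 0, 0, -30, 1], [0, 0, 0, 20, -33, -5, 1], [0, 0, 0, 22, -35, 0, 1], [0, 0, 0, 22, -35, 0, 1], [0, 0, 0, 23, -35, 0, 1], [0, 0, 0, 23, -35, 0, 1], [0, 0, -4, 0, 0, 0, 1]]}}

```text
time_s: 14.35
eef_pos: [0.4479, -0.1033, 0.1178]
eef_rot: [-0.001, -0.051, 0.999, -0.001]
wrist_force: [0.1, 0.2, -1.2]
opening: 0.129
grasp_force: 59.0
```

Request:
{"name": "send_rows", "arguments": {"motion": [[0, 0, 0, 0, 0, 30, 1], [0, 0, 0, 0, 0, 30, 1], [0, 0, 0, 0, 0, 30, 1], [0, 0, 0, 0, 0, 18, 1], [0, 0, 0, 0, 0, 10, 1], [0, 0, 0, 0, 0, 4, 1], [0, 0, 0, 0, 0, 1, 1], [0, 0, 0, 0, 0, 0, 1], [0, 0, 0, 0, 0, 0, 1], [0, 0, 0, 0, 0, 0, 1]]}}

```text
time_s: 15.35
eef_pos: [0.4507, -0.1001, -0.005]
eef_rot: [0.001, -0.053, 0.999, -0.0]
wrist_force: [0.1, -1.0, -0.4]
opening: 0.122
grasp_force: 59.0
```

Request:
{"name": "send_rows", "arguments": {"motion": [[0, 0, 0, 0, 0, 1, 1], [0, 0, 0, 0, 0, 1, 1], [0, 0, 0, 0, 0, 0, 1], [0, 0, 0, 0, 0, 0, -1], [0, 0, 0, 0, 0, 0, -1], [0, 0, 0, 0, 0, 0, -1], [0, 0, 0, 0, 0, 0, -1], [0, 0, 0, 0, 0, -40, -1], [0, 0, 0, 0, 0, -40, -1], [0, 0, 0, 0, 0, -40, -1]]}}

```text
time_s: 16.35
eef_pos: [0.4496, -0.0996, 0.1132]
eef_rot: [-0.001, -0.053, 0.999, 0.0]
wrist_force: [0.4, -0.7, 0.8]
opening: 1.0
grasp_force: 0.0
```

Run:
```python
from h import *
from bench import ctrl
o,T,d=snap("w6");W=wcloud(d,T);ok=d["z_map"]>0
p=ok&(np.hypot(W[...,0]-.45,W[...,1]+.10)<.11)
q=W[p&(W[...,2]>.009)&(W[...,2]<.02)];print("board",len(q),np.median(q[:,2]),rect(q))
q=W[p&(W[...,2]>.03)&(W[...,2]<.045)];print("bar",len(q),q[:,2].max(),rect(q))
s=ok&(W[...,2]>.06)&(W[...,2]<.072)&(W[...,1]<-.2);print("stand",s.sum());
if s.sum()>50:print(rect(W[s]))
for n in("scene","side"):
    d=ctrl.camera(n);np.savez(n+"1.npz",**d)
    W=cloud(d);ok=d["z_map"]>0;p=ok&(np.hypot(W[...,0]-.45,W[...,1]+.10)<.11)
    q=W[p&(W[...,2]>.009)&(W[...,2]<.02)];print(n,"board",len(q),rect(q))
cv2.imwrite("pics/scene1.png",cv2.resize(np.load("scene1.npz")["color"][200:340,200:380,::-1],None,fx=4,fy=4))
```

```text
16.35 [ 0.4496 -0.0996  0.1132] yang 96.07 q [-0.48  0.04  1.97  0.    1.13 -2.15] F [ 0.4 -0.7  0.8] op 1.0 0.0
board 10648 0.013472708734508704 ((448.9550476074219, -99.0675048828125), (129.60958862304688, 52.513450622558594), 6.10921573638916)
bar 787 0.040109071493673404 ((448.8213195800781, -99.69416809082031), (31.46462631225586, 11.71860122680664), 6.208504676818848)
stand 11549
((536.147705078125, -308.5207214355469), (221.6321563720703, 168.6785888671875), 4.455406665802002)
scene board 751 ((449.0576477050781, -101.11857604980469), (130.11839294433594, 56.07188415527344), 6.2575364112854)
side board 600 ((452.52630615234375, -102.27252197265625), (128.59384155273438, 57.80086898803711), 5.212954998016357)
```

View pics/scene1.png

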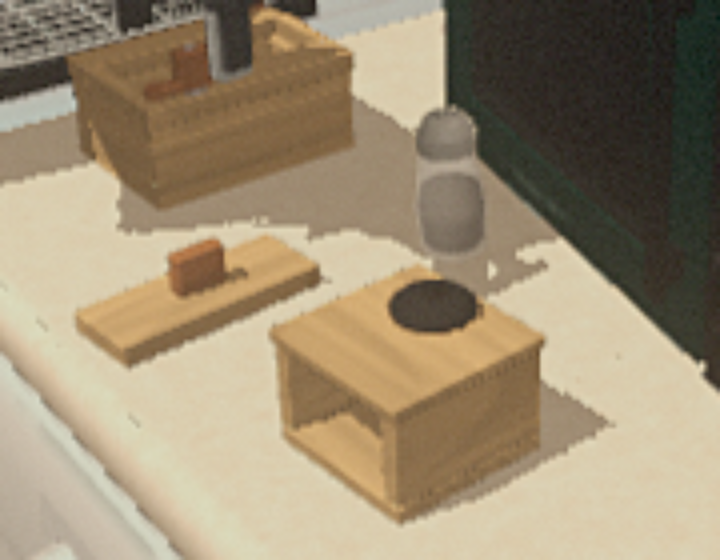

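The panel lies flat on the worktop, with its bar at about (195,267) in the crop. It is clear of the stand at (410,390) and the shaker at (450,180).

Run:
```python
from h import *
d=dict(np.load("w6.npz"));T=d["T"];W=wcloud(d,T);z=d["z_map"];ok=z>0
L=(W-T[:3,3])@T[:3,:3]*1000
for u,v in((315,408),(315,415),(315,425),(315,440),(315,465),(260,406),(378,406),(220,420),(420,420),(205,310),(190,310),(200,345),(185,305),(170,345)):
    print((u,v),z[v,u].round(4),L[v,u].round(1))
a=ok&(W[...,2]>.058)&(W[...,2]<.074)&(W[...,1]<-.2)&(W[...,1]>-.36)&(W[...,0]<.54)&(W[...,0]>.4)
n,lab,st,ce=cv2.connectedComponentsWithStats(a.astype(np.uint8));i=1+st[1:,4].argmax();q=W[lab==i]
print("stand w6",len(q),q.min(0),q.max(0),rect(q))
for n in("scene0","side0"):
    dd=np.load(n+".npz");V=cloud(dd)
    a=(dd["z_map"]>0)&(V[...,2]>.058)&(V[...,2]<.074)&(V[...,1]<-.2)&(V[...,1]>-.36)&(V[...,0]<.54)&(V[...,0]>.4)
    print(n,rect(V[a]),np.median(V[a][:,2]))
```

```text
(315, 408) 0.3457 [-191.1   -0.9  114.8]
(315, 415) 0.0811 [ 12.1   0.3 -99.3]
(315, 425) 0.079 [  11.1    0.3 -101.8]
(315, 440) 0.0732 [  12.2    0.3 -107.6]
(315, 465) 0.0673 [  11.1    0.3 -114.1]
(260, 406) 0.0851 [ 11.  -13.4 -95.4]
(378, 406) 0.0841 [ 11.7  15.8 -96.3]
(220, 420) 0.0711 [  17.9  -20.1 -108. ]
(420, 420) 0.0711 [  17.7   22.9 -108. ]
(205, 310) 0.1353 [  9.5 -41.9 -43.3]
(190, 310) 0.1292 [ 12.3 -45.8 -48.9]
(200, 345) 0.1257 [  1.7 -41.4 -55.8]
(185, 305) 0.3092 [ -73.4 -115.1  113.2]
(170, 345) 0.107 [ 12.1 -45.4 -72.1]
stand w6 11683 [ 0.41964909 -0.33047413  0.05801842] [ 0.52108243 -0.22619538  0.07399953] ((470.7307434082031, -278.9178466796875), (94.26982879638672, 98.42111206054688), 5.571481704711914)
scene0 ((469.94439697265625, -279.4091491699219), (94.20525360107422, 98.7635726928711), 6.153095722198486) 0.06813134983031194
side0 ((473.3284606933594, -281.1298522949219), (92.87734985351562, 101.10120391845703), 5.479223251342773) 0.06554483243801368
```

Request:
{"name": "send_rows", "arguments": {"motion": [[0, 0, 0, 25, 0, 0, -1], [0, 0, 0, 25.5, 0, 0, -1], [0, 0, 0, 0, 0, 40, -1], [0, 0, 0, 0, 0, 40, -1], [0, 0, 0, 0, 0, 40, -1], [0, 0, 0, 0, 0, 15, -1], [0, 0, 0, 0, 0, 6, -1], [0, 0, 0, 0, 0, 0, -1], [0, 0, 0, 0, 0, 0, 1], [0, 0, 0, 0, 0, 0, 1]]}}

```text
time_s: 17.5
eef_pos: [0.4014, -0.1063, -0.0271]
eef_rot: [0.001, -0.053, 0.999, -0.001]
wrist_force: [-14.3, 8.0, 54.0]
opening: 0.691
grasp_force: 25.9
```

Request:
{"name": "send_rows", "arguments": {"motion": [[0, 0, 0, 0, 0, 0, 1], [0, 0, 0, 0, 0, 0, 1], [0, 0, 0, 0, 0, 0, 1], [0, 0, 0, 0, 0, 0, 1], [0, 0, 0, 0, 0, 0, 1], [0, 0, 0, 0, 0, -3, 1], [0, 0, 0, 0, 0, -5, 1], [0, 0, 0, 0, 0, -8, 1], [0, 0, 0, 0, 0, -4, 1], [0, 0, 0, 0, 0, 0, 1]]}}

```text
time_s: 18.5
eef_pos: [0.4004, -0.1055, -0.008]
eef_rot: [0.001, -0.053, 0.999, -0.0]
wrist_force: [-0.8, 0.4, -1.7]
opening: 0.591
grasp_force: 62.4
```

```bash
cat >> h.py <<'E'
def bar_board(d,T,R=.13):
    "panel in tool frame"
    W=wcloud(d,T);ok=d["z_map"]>0;L=(W-T[:3,3])@T[:3,:3]
    return W,L,ok
E
python3 - <<'E'
from h import *
o,T,d=snap("w7")
from bench import ctrl
for n in("side","scene"):
    s=ctrl.camera(n);np.savez(n+"2.npz",**s)
    cv2.imwrite(f"pics/{n}2.png",cv2.resize(s["color"][200:340,200:380,::-1],None,fx=4,fy=4))
    V=cloud(s);c=s["color"].astype(int)
    a=(s["z_map"]>0)&(V[...,0]>.40)&(V[...,0]<.54)&(V[...,1]>-.14)&(V[...,1]<-.06)&(V[...,2]>.012)&(V[...,2]<.07)
    q=V[a];ls=np.linalg.lstsq(np.c_[q[:,:2]-[.45,-.1],np.ones(len(q))],q[:,2],rcond=None)[0]
    print(n,len(q),"top plane",ls.round(4),np.percentile(q[:,2],[5,50,95]).round(4))
E
```

```text
18.5 [ 0.4004 -0.1055 -0.008 ] yang 96.08 q [-0.55  0.18  2.14 -0.    0.82 -2.22] F [-0.8  0.4 -1.7] op 0.591 62.35826253890991
side 721 top plane [-0.0864  0.1814  0.0333] [0.019  0.0293 0.0519]
scene 633 top plane [-0.0801  0.2515  0.0361] [0.0212 0.0319 0.054 ]
```

View pics/scene2.png

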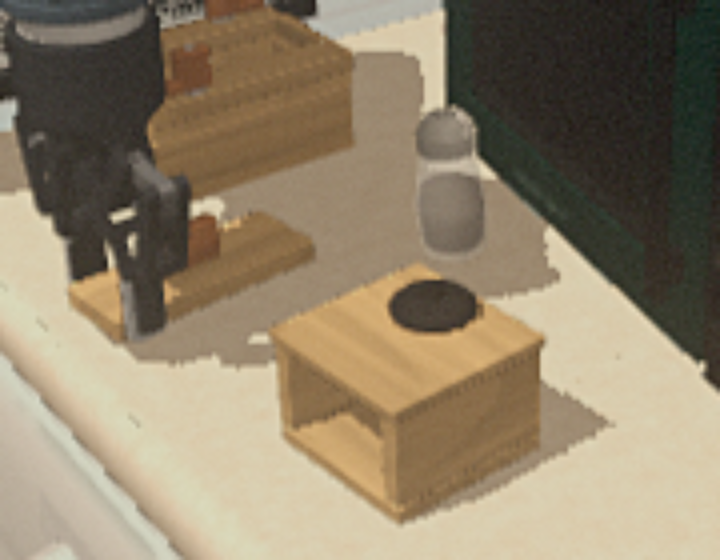

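The panel is held at its robot-side end, with the fingers at (145,270) in the crop and the board just off the worktop. I'm checking its pitch.

Run:
```python
from h import *
a=np.radians(6.1);R=np.array([[np.cos(a),np.sin(a)],[-np.sin(a),np.cos(a)]])
def rep(n,V,ok):
    p=(V[...,:2]-[.450,-.100])@R.T
    for lo in range(-15,70,10):
        s=ok&(p[...,0]*1000>lo)&(p[...,0]*1000<lo+10)&(np.abs(p[...,1])<.022)&(np.abs(p[...,1])>.01)&(V[...,2]>.008)&(V[...,2]<.05)
        if s.sum()>5:print(n,lo+5,s.sum(),np.median(V[s][:,2]).round(4))
for n in("side2","scene2"):
    d=np.load(n+".npz");rep(n,cloud(d),d["z_map"]>0)
d=np.load("w7.npz");W=wcloud(d,d["T"]);rep("w7",W,d["z_map"]>0)
```

```text
side2 -10 8 0.0297
side2 0 12 0.0299
side2 10 16 0.0292
side2 20 21 0.0294
side2 30 25 0.0292
side2 40 22 0.0287
side2 50 23 0.0293
side2 60 24 0.0287
scene2 -10 16 0.0326
scene2 0 11 0.0321
scene2 10 14 0.0318
scene2 20 15 0.032
scene2 30 21 0.0318
scene2 40 24 0.0319
scene2 50 26 0.0321
scene2 60 14 0.0319
w7 -10 575 0.0304
```

Request:
{"name": "send_rows", "arguments": {"motion": [[0, 0, 0.4, 0, 0, -40, 1], [0, 0, 0, 0, 0, -45, 1], [0, 0, 0, 24, -36, 0, 1], [0, 0, 0, 24, -36, 0, 1], [0, 0, 0, 24, -36, 0, 1], [0, 0, 0, 24, -36, 0, 1], [0, 0, 0, 25, -36, 0, 1], [0, 0, 0, 0, 0, 40, 1], [0, 0, 0, 0, 0, 40, 1], [0, 0, 0, 0, 0, 0, 1]]}}

```text
time_s: 19.65
eef_pos: [0.2939, -0.2915, -0.0087]
eef_rot: [-0.003, -0.049, 0.999, 0.006]
wrist_force: [-0.9, 0.8, -1.3]
opening: 0.593
grasp_force: 63.5
```

Run:
```python
from h import *
from bench import ctrl
o,T,d=snap("w8")
c,s=np.cos(np.radians(5.7)),np.sin(np.radians(5.7));R=np.array([[c,s],[-s,c]])
print("tcp in stand",R@(o["eef_pos"][:2]-[.4707,-.2789]))
for n in("side","scene"):
    e=ctrl.camera(n);np.savez(n+"3.npz",**e);V=cloud(e)
    p=(V[...,:2]-[.4707,-.2789])@R.T
    print(n)
    for lo in range(-150,-50,10):
        k=(e["z_map"]>0)&(p[...,0]*1000>lo)&(p[...,0]*1000<lo+10)&(np.abs(p[...,1])<.04)&(V[...,2]>.012)&(V[...,2]<.06)
        k2=k&(V[...,2]<.045)
        if k.sum()>4:print(lo+5,k.sum(),np.median(V[k][:,2]).round(4),(p[k2][:,1].min().round(4),p[k2][:,1].max().round(4)) if k2.any() else 0)
s=np.load("scene3.npz")["color"];cv2.imwrite("pics/scene3.png",cv2.resize(s[220:360,180:360,::-1],None,fx=4,fy=4))
```

```text
19.65 [ 0.2939 -0.2915 -0.0087] yang 95.59 q [-1.07  0.19  2.13 -0.    0.84 -2.74] F [-0.9  0.8 -1.3] op 0.593 63.46710562705994
tcp in stand [-0.17714735  0.00504305]
side
-145 78 0.0315 (np.float64(-0.0253), np.float64(0.0278))
-135 105 0.0339 (np.float64(-0.0257), np.float64(0.0001))
-125 101 0.0344 (np.float64(-0.0257), np.float64(0.0022))
-115 109 0.0336 (np.float64(-0.0244), np.float64(0.026))
-105 93 0.0314 (np.float64(-0.0227), np.float64(0.0266))
-95 93 0.0307 (np.float64(-0.0255), np.float64(0.0306))
-85 87 0.0306 (np.float64(-0.0249), np.float64(0.0288))
-75 87 0.0308 (np.float64(-0.0236), np.float64(0.0277))
-65 84 0.0308 (np.float64(-0.025), np.float64(0.0298))
scene
-145 49 0.0348 (np.float64(-0.0262), np.float64(-0.0152))
-135 80 0.0362 (np.float64(-0.027), np.float64(-0.003))
-125 125 0.0371 (np.float64(-0.0252), np.float64(-0.0023))
-115 119 0.037 (np.float64(-0.0264), np.float64(-0.0027))
-105 86 0.0361 (np.float64(-0.0261), np.float64(0.0122))
-95 114 0.0362 (np.float64(-0.0255), np.float64(0.0265))
-85 122 0.0362 (np.float64(-0.0263), np.float64(0.0276))
-75 110 0.0361 (np.float64(-0.025), np.float64(0.0279))
-65 96 0.0358 (np.float64(-0.0246), np.float64(0.0285))
```

View pics/scene3.png

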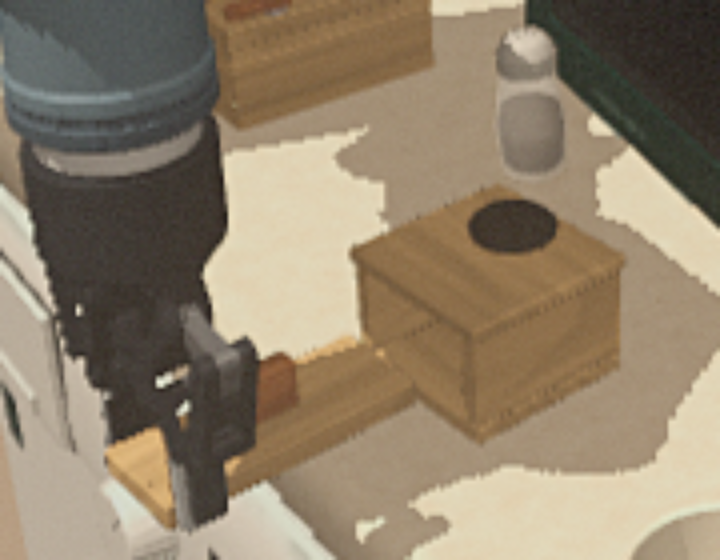

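The panel is level and lined up with the mouth, its inner end at (390,370) just outside the bay floor. It only needs to go about 7 mm lower.

Request:
{"name": "send_rows", "arguments": {"motion": [[0, 0, 0, 0, -2, 4, 1], [0, 0, 0, 0, 0, 3, 1], [0, 0, 0, 0, 0, 0, 1], [0, 0, 0, -15, 0, 0, 1], [0, 0, 0, -15, 0, 0, 1], [0, 0, 0, -15, 0, 0, 1], [0, 0, 0, -15, 0, 0, 1], [0, 0, 0, -15, 0, 0, 1], [0, 0, 0, -8, 0, 0, 1], [0, 0, 0, 0, 0, 0, 1]]}}

```text
time_s: 20.8
eef_pos: [0.3811, -0.2901, -0.0106]
eef_rot: [0.0, -0.05, 0.999, -0.0]
wrist_force: [-0.8, -0.5, -1.6]
opening: 0.587
grasp_force: 63.6
```

Request:
{"name": "send_rows", "arguments": {"motion": [[0, 0, 0, 0, 0, 3, 1], [0, 0, 0, 0, 0, 1.5, 1], [0, 0, 0, -4, 0, 0, 1], [0, 0, 0, -3, 0, 0, 1], [0, 0, 0, -2, 0, 0, 1], [0, 0, 0, 0, 0, 0, 1], [0, 0, 0, -2, 0, 0, 1], [0, 0, 0, 0, 0, 0, 1], [0, 0, 0, 0, 0, 0, 1], [0, 0, 0, 0, 0, 0, 1]]}}

```text
time_s: 21.8
eef_pos: [0.3912, -0.2892, -0.0151]
eef_rot: [0.0, -0.049, 0.999, -0.0]
wrist_force: [-1.0, -0.4, 2.9]
opening: 0.589
grasp_force: 64.1
```

Request:
{"name": "send_rows", "arguments": {"motion": [[0, 0, 0, -1, 0, 0, 1], [0, 0, 0, 0, 0, 0, 1], [0, 0, 0, -1, 0, 0, 1], [0, 0, 0, 0, 0, 0, 1], [0, 0, 0, -1, 0, 0, 1], [0, 0, 0, 0, 0, 0, 1], [0, 0, 0, -1, 0, 0, 1], [0, 0, 0, 0, 0, 0, 1], [0, 0, 0, 0, 0, 0, 1], [0, 0, 0, 0, 0, 0, 1]]}}

```text
time_s: 22.8
eef_pos: [0.393, -0.2887, -0.0152]
eef_rot: [-0.002, -0.05, 0.999, 0.0]
wrist_force: [-12.2, -2.1, 10.8]
opening: 0.591
grasp_force: 65.0
```

Request:
{"name": "send_rows", "arguments": {"motion": [[0, 0, 0, 0.8, 0, 0, 1], [0, 0, 0, 0, 0, 0, 1], [0, 0, 0, 0, 0, 0, -1], [0, 0, 0, 0, 0, 0, -1], [0, 0, 0, 0, 0, 0, -1], [0, 0, 0, 0, 0, 0, -1], [0, 0, 0, 0, 0, 0, -1], [0, 0, 0, 0, 0, -30, -1], [0, 0, 0, 0, 0, -40, -1], [0, 0, 0, 0, 0, -40, -1]]}}

```text
time_s: 23.8
eef_pos: [0.3938, -0.288, 0.0955]
eef_rot: [-0.0, -0.05, 0.999, 0.001]
wrist_force: [0.3, -0.6, -0.3]
opening: 1.0
grasp_force: 0.0
```

Request:
{"name": "send_rows", "arguments": {"motion": [[0, 0, 0, 0, 0, -40, -1], [0, 0, 0, 0, 0, -20, -1], [0, 0, 0, 0, 0, 0, -1], [0, 0, 0, 0, 0, 0, -1], [0, 0, 0, 0, 0, 0, -1], [0, 0, 0, 0, 0, 0, -1], [0, 0, 0, 0, 0, 0, -1], [0, 0, 0, 0, 0, 0, -1], [0, 0, 0, 0, 0, 0, -1], [0, 0, 0, 0, 0, 0, -1]]}}

```text
time_s: 24.8
eef_pos: [0.3942, -0.2887, 0.1547]
eef_rot: [-0.0, -0.049, 0.999, 0.0]
wrist_force: [0.1, -0.6, -0.7]
opening: 1.001
grasp_force: 0.0
```

Run:
```python
from h import *
from bench import ctrl
o,T,d=snap("w9")
c,s=np.cos(np.radians(5.7)),np.sin(np.radians(5.7));R=np.array([[c,s],[-s,c]])
W=wcloud(d,T);p=(W[...,:2]-[.4707,-.2789])@R.T
k=(d["z_map"]>0)&(p[...,0]<-.048)&(p[...,0]>-.12)&(np.abs(p[...,1])<.045)&(W[...,2]>.016)&(W[...,2]<.034)
print("out",k.sum(),np.median(W[k][:,2]),p[k].min(0),p[k].max(0),rect(W[k]))
for lo in range(-95,-48,10):
    m=k&(p[...,0]*1000>lo)&(p[...,0]*1000<lo+10);print(lo,np.median(W[m][:,2]).round(4) if m.any() else 0)
e=ctrl.camera("scene");im=e["color"][190:330,200:380,::-1];w=d["color"][:,:,::-1]
cv2.imwrite("pics/end.png",np.hstack([cv2.resize(im,(400,311)),cv2.resize(w,(400,311))]))
```

```text
24.8 [ 0.3942 -0.2887  0.1547] yang 95.67 q [-0.88  0.04  1.87 -0.    1.22 -2.55] F [ 0.1 -0.6 -0.7] op 1.001 0.0
out 3530 0.023436699180366782 [-0.09593002 -0.02745172] [-0.0480068   0.02518152] ((399.29998779296875, -287.17523193359375), (47.9755859375, 52.43001937866211), 5.982967853546143)
-95 0.0233
-85 0.0235
-75 0.0234
-65 0.0235
-55 0.0234
```

View pics/end.png

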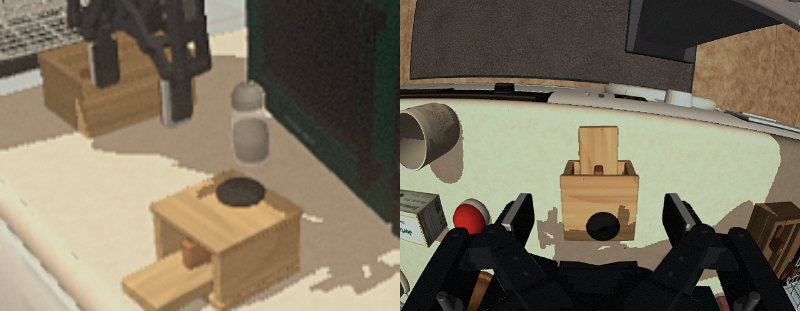

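The panel lies flat in the bay with about 50 mm standing out, seen at (170,275) on the left and (598,150) on the right. The gripper is clear of it and the plug is in place.

```bash
python3 -c "
from bench import ctrl
print(ctrl.hand_in())"
```

```text
the job is handed in; nothing more can be done
None
```

The job is handed in at about 25 s: both turn buttons are turned aside to about 1.5 rad, and the panel lies flat in the bay within about 1 mm of fully home, with the gripper clear of it; no verdict was returned.

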